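# Stack a candle holder in its glue-up jig

## Robot

A 6-joint arm with a two-finger parallel gripper is mounted at the origin on the work surface. World frame = base frame: x ahead of the robot, y to its left, z up, the work surface at z = 0. Lengths are in m, angles in rad, forces in N, time in s.
With the tool pointing down it reaches from about 0.15 to 0.775 m from the base axis. Payload 6.1 kg.
Tool frame: the origin (TCP) lies on the centre line of the jaws, within the pads' length; the fingertips stand 17 mm ahead of it and the grasp point (between the pads) lies 2 mm behind it; x points along the fingers, y is the direction in which the jaws open and shut, and the axes are right-handed (so a half turn about x gives the same grasp; the last joint's range is limited). The gripper opens to 85 mm and grips with 20 to 120 N. Pads are 22 mm wide; open, the fingers measure 114 mm over their backs; the gripper's body (76 mm by 85 mm) begins 54 mm behind the grasp point. The pads swing forward as they close: fully open they stand 13 mm farther back than shut.
Start: joints at [1.153, 0.126, -0.04, 1.405, 0, 1.571], TCP at [0.213, 0.48, 0.248] pointing down, gripper open.
Joint ranges: [-2.72, 2.72], [-0.95, 1.95], [-1.27, 1.35], [-1.78, 2.02], [-1.46, 1.47], [-3.14, 3.14]. Speed limits (rad/s): [2.39, 2.39, 3.01, 3.14, 3.14, 3.14].

## Interface

Orientations are given as a unit quaternion [w, x, y, z].
In Python, from cell import manip, cams, workorder gives the robot as it stands.
- The arm moves only by the tool apply_moves, never from a script. Its argument "deltas" is a list that holds one entry, the list of rows, each a list of 6 numbers: the shift along the tool's x, y, z in mm, then the turn, a rotation vector about the tool's x, y, z in degrees. A call has 1 to 10 rows; each row is the pose to reach, as a shift and turn from the pose commanded when the call began, along the tool's axes at that moment; what a row does not reach only later rows make up. A row lasts 1/12 s, in which the tool goes at most 41.7 mm and 7.16 degrees, less where a joint would pass 70% of its speed; a pose out of reach is approached as far as the arm can. A call with a gripper value outside its range is refused whole. "jaw" is the closure, from 0 (fully open) to 1 (shut), set as the call begins (left out, the last holds). The fingers move at their own pace and stop on an object; the grip force is fixed at half the most. Time passes only in rows, so rows that repeat a pose let the fingers close. It gives the time, the measured TCP pose, the force and the opening at its end, in the units of the state.
- manip.read_state(): the state, without advancing time (a new reading comes with each control period).
- cams.read_camera(name): name is "side" or "top"; returns (picture, depth): 480x640x3 uint8, red, green, blue; 480x640 float32, m along the optical axis (not along the pixel's ray), 0 where there is no reading.
- cams.camera_params(name): a dict with "vfov" (degrees; the focal length in pixels is half the picture's height over the tangent of half this angle, whatever the lens; pixels are square), "cx", "cy" (the principal point, pixels), "R" (3x3) and "t" (3): a world point X has camera coordinates R X + t. Camera axes: x right, y down, z forward; pixel columns grow to the right and rows downward; lengths in m; the calibration is good to about 2 mm. A picture is of the moment at which its call begins. camera_params takes no time and is no camera call.
- workorder.sign_off(): hands the job in, once; it reports no verdict.
The state is a dict: "clock": time; "joints": joint angles; "qvel": joint speeds; "effort": joint torques, N m; "tcp_pos": TCP position; "eef_rot": TCP orientation; "force": force on the tool from outside, world axes, zero at the start; "wrist_torque": the same for the moment, N m; "width": finger opening in m.
Only numpy, scipy, OpenCV 4.12 (cv2) and the standard library are available. Lean on these libraries where they do the work, as an engineer would, in place of code of your own. Each camera call takes 0.05 s, during which the arm holds its last target.

## Task

In the school workshop, a wooden candle holder is being put together in the jig on the bench, where its square foot already lies in the pocket. Set the square neck block flat on the middle of the foot, with its sides square to the pocket, and let go of it; then lay the round solid top disc flat on the middle of the neck. Leave the finished stack standing in the jig, the foot still flat on the pocket floor.

Things in the scene. Friction and masses are not known exactly. Their poses are not given: they have to be found in the camera images.
- jig: Glue-up jig, fixed to the bench: a plywood board 150 x 150 x 12 mm with four aluminium corner angles that bound a square pocket, 84 x 84 mm inside, sides along the jig's x and y. The angles are 8 mm thick and stand 58 mm above the board (tops 70 mm above the bench); along each pocket side they leave an opening 56 mm wide in the middle, through which gripper fingers can pass. Origin: centre of the board's underside, on the bench top and on the pocket's vertical axis; z up.
- foot: The candle holder's foot, already in the pocket: plain wooden square plate 80 x 80 x 20 mm, loose, lying on the board, so its top is 32 mm above the bench. Origin: centre of its underside (12 mm above the bench); x and y along its sides.
- neck: Neck block: plain wooden block, 50 x 50 mm square and 30 mm high, about 60 g, lying flat on the bench. Origin: centre of its underside; x and y along its sides, z up. Seated on the foot, its underside is 32 mm and its top 62 mm above the bench. (A longer oblong offcut, 80 x 45 x 30 mm, is not it.)
- disc: Top disc: solid round wooden disc, 60 mm diameter, 18 mm thick, about 50 g, lying flat on the bench, with a small brass candle insert (24 mm diameter) in the middle of its upper face. Origin: centre of its underside; z up. Seated on the neck, its underside is 62 mm above the bench. (A wooden ring of like size with an open hole, and a small 36 mm wheel, are not it.)
Not all that is in view belongs to the job. Leave any grey or purple look-alike of the foot alone.

How it is judged:
By the outcome, as a careful person would: the job done as asked, in the order asked, and still so for the second after the job is handed in, with the robot touching nothing.
It also fails if it takes over 69 s, if anything falls off the work surface, if the arm or the gripper's body presses on something with over 40 N, if the wrist force passes 120 N, or if a joint passes its speed limit or range.

## Working session

There is one attempt and no reset: what is moved stays moved. The work goes in short steps, Python scripts to look and compute and a tool call to move; the robot and the scene stay as the last step left them, time stands still between calls to the robot, and variables do not carry over. Pictures are saved under pics/ and viewed, and the job is handed in when it is done.

Besides the shell and the picture viewer there is one more tool, called after "Emit:" in YAML: its name, and indented under it one key for each argument. apply_moves: Moves the arm, as the interface text tells. Its arguments: {"type":"object","properties":{"deltas":{"type":"array"},"jaw":{"type":"number"}},"required":["deltas"]}

```bash
mkdir -p pics
python3 - <<'E'
from cell import manip,cams,workorder
import cv2,numpy as np
print(manip.read_state())
for n in("top","side"):
    p,d=cams.read_camera(n); cv2.imwrite(f"pics/{n}0.png",p[:,:,::-1]); np.savez(f"{n}0.npz",p=p,d=d); print(n,cams.camera_params(n))
E
```

```text
{'clock': 0.0, 'joints': array([ 1.15300907e+00,  1.26360458e-01, -4.06134688e-02,  1.40538575e+00,
       -2.87471335e-06,  1.57076604e+00]), 'qvel': array([-1.12982061e-03,  8.46244901e-04,  9.77551794e-05, -1.09369907e-03,
        8.46730977e-05,  4.55242073e-04]), 'effort': array([ 8.28908887e-04, -4.35915756e+01,  3.52925205e+01,  1.73480163e-02,
        8.04256229e-05,  5.63009905e-07]), 'tcp_pos': array([0.2128598 , 0.47949714, 0.24753619]), 'eef_rot': array([ 0.69162332,  0.14608674,  0.6918506 , -0.14716858]), 'force': array([ 0.42029101,  0.53190367, -0.41684666]), 'wrist_torque': array([-0.01515404, -0.01900957, -0.03504325]), 'width': 0.08552280657660498}
top {'vfov': 54.055627121483894, 'cx': 321.4162177284255, 'cy': 240.0409222304808, 'R': array([[ 0.01488932, -0.99943237,  0.03022001],
       [-0.98146535, -0.02038343, -0.1905526 ],
       [ 0.19106042, -0.02682269, -0.98121173]]), 't': array([0.001662  , 0.43214046, 0.78070233])}
side {'vfov': 47.692348582042605, 'cx': 324.7968694299953, 'cy': 238.73966608643303, 'R': array([[ 0.9268831 , -0.37532688,  0.00417759],
       [-0.27442643, -0.6852152 , -0.67466307],
       [ 0.25608174,  0.62418736, -0.73811401]]), 't': array([-0.39397481,  0.15498687,  0.91450518])}
```

View pics/top0.png

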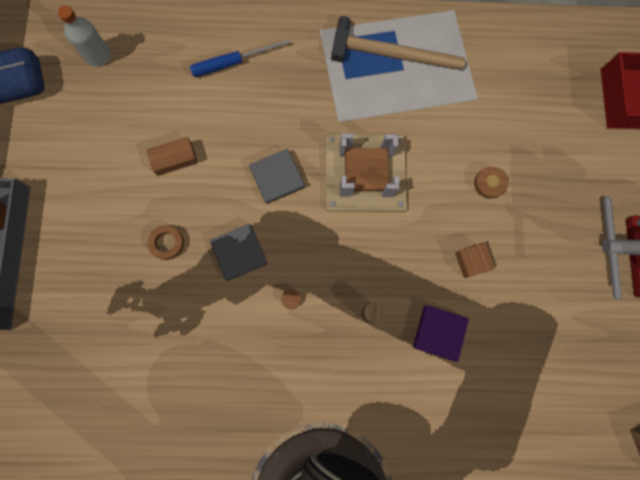

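View pics/side0.png

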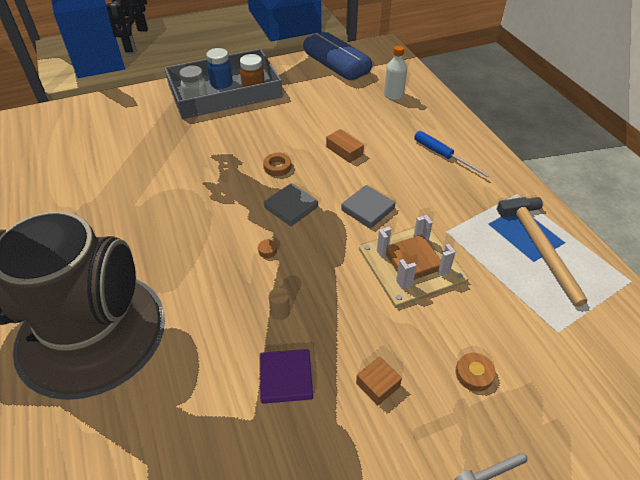

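The top view shows the neck at about (476,260), the disc with brass at (492,182) and the jig and foot at (367,172). The ring (165,242), the oblong (172,155) and the wheel (290,298) are decoys. Next I'll measure.

```bash
cat > h.py <<'E'
import numpy as np,cv2
from cell import cams
def cam(n):
    c=cams.camera_params(n); f=240/np.tan(np.radians(c['vfov']/2)); return f,c['cx'],c['cy'],np.array(c['R']),np.array(c['t'])
def ray(n,uv,z):
    f,cx,cy,R,t=cam(n); uv=np.atleast_2d(uv).astype(float)
    d=np.c_[(uv[:,0]-cx)/f,(uv[:,1]-cy)/f,np.ones(len(uv))]@R
    o=-R.T@t; s=(z-o[2])/d[:,2]; return o+d*s[:,None]
def pts(n,d):
    f,cx,cy,R,t=cam(n); v,u=np.mgrid[:480,:640]
    P=np.dstack([(u-cx)/f*d,(v-cy)/f*d,d]); return (P-t)@R
def proj(n,X):
    f,cx,cy,R,t=cam(n); p=np.atleast_2d(X)@R.T+t; return np.c_[p[:,0]/p[:,2]*f+cx,p[:,1]/p[:,2]*f+cy]
E
python3 - <<'E'
from h import *
print(proj("top",[.213,.48,.25]),proj("side",[.213,.48,.25]))
for n,rois in(("top",dict(neck=(445,230,510,290),disc=(465,155,520,210),jig=(315,125,420,220))),("side",dict(neck=(345,345,415,410),disc=(445,340,505,400),jig=(350,205,475,310)))):
    z=np.load(f"{n}0.npz");p,d=z['p'],z['d'];W=pts(n,d)
    for k,(a,b,c,e) in rois.items():
        cv2.imwrite(f"pics/{n}_{k}.png",cv2.resize(p[b:e,a:c,::-1],None,fx=6,fy=6,interpolation=cv2.INTER_NEAREST)) if k!='jig' else cv2.imwrite(f"pics/{n}_{k}.png",cv2.resize(p[b:e,a:c,::-1],None,fx=5,fy=5,interpolation=cv2.INTER_NEAREST))
        w=W[b:e,a:c].reshape(-1,3); w=w[d[b:e,a:c].ravel()>0]
        print(n,k,np.histogram(w[:,2],bins=np.arange(-.01,.09,.004)))
        for lo,hi in((.012,.024),(.024,.038),(.06,.08)):
            m=(W[b:e,a:c,2]>lo)&(W[b:e,a:c,2]<hi)
            if m.sum()>30:
                q=W[b:e,a:c][m]; r=cv2.minAreaRect((q[:,:2]*1000).astype(np.float32)); print(lo,m.sum(),q.mean(0).round(4),r)
E
```

```text
[[-68.9553134  378.42297777]] [[136.65395199  37.8887485 ]]
top neck (array([   1,  566, 2302,  131,   21,   16,   23,   26,   32,  550,  213,
          0,    0,    0,    0,    0,    0,    0,    0,    0,    0,    0,
          0,    0]), array([-0.01 , -0.006, -0.002,  0.002,  0.006,  0.01 ,  0.014,  0.018,
        0.022,  0.026,  0.03 ,  0.034,  0.038,  0.042,  0.046,  0.05 ,
        0.054,  0.058,  0.062,  0.066,  0.07 ,  0.074,  0.078,  0.082,
        0.086]))
0.012 64 [ 0.3956 -0.2456  0.018 ] ((390.7044677734375, -253.76535034179688), (61.266815185546875, 28.276376724243164), 55.039039611816406)
0.024 787 [ 0.4043 -0.2668  0.0291] ((404.8782043457031, -268.1705322265625), (50.54104232788086, 51.84170150756836), 16.89753532409668)
top disc (array([   0,  370, 1688,  133,   26,   49,  466,  282,    1,    0,    0,
          0,    0,    0,    0,    0,    0,    0,    0,    0,    0,    0,
          0,    0]), array([-0.01 , -0.006, -0.002,  0.002,  0.006,  0.01 ,  0.014,  0.018,
        0.022,  0.026,  0.03 ,  0.034,  0.038,  0.042,  0.046,  0.05 ,
        0.054,  0.058,  0.062,  0.066
[... 2367 characters left out ...]
,  104,  101,  265,   58,    0,
          0,    0]), array([-0.01 , -0.006, -0.002,  0.002,  0.006,  0.01 ,  0.014,  0.018,
        0.022,  0.026,  0.03 ,  0.034,  0.038,  0.042,  0.046,  0.05 ,
        0.054,  0.058,  0.062,  0.066,  0.07 ,  0.074,  0.078,  0.082,
        0.086]))
0.012 1490 [ 0.552  -0.0373  0.016 ] ((567.5763549804688, -24.23534393310547), (148.21090698242188, 250.25360107421875), 0.5573065280914307)
0.024 1550 [ 0.5705 -0.0735  0.0309] ((569.0969848632812, -74.08609771728516), (101.13459014892578, 101.74371337890625), 0.9148061871528625)
0.06 475 [ 0.5677 -0.0779  0.067 ] ((569.12158203125, -74.08650207519531), (101.41291809082031, 103.5709457397461), 1.2955060005187988)
```

View pics/top_jig.png

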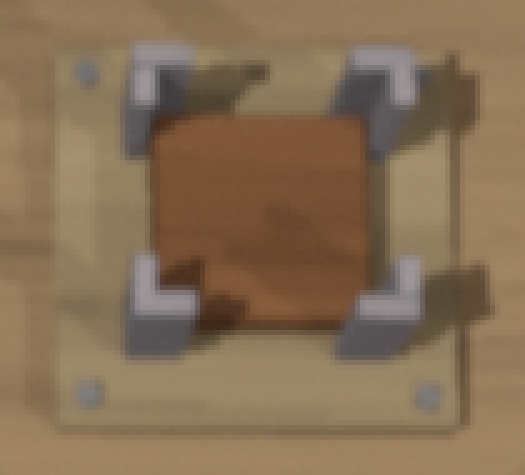

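Run:
```python
from h import *
for n,roi in(("top",(315,125,420,220)),("side",(350,205,475,310))):
    z=np.load(f"{n}0.npz");p,d=z['p'],z['d'];W=pts(n,d)
    a,b,c,e=roi;w=W[b:e,a:c];pp=p[b:e,a:c].astype(int)
    m=(w[...,2]>.026)&(w[...,2]<.036)&(pp[...,0]-pp[...,2]>35)
    q=w[m][:,:2]*1000; print(n,m.sum(),cv2.minAreaRect(q.astype(np.float32)))
    # side extents at 4 edges, restricted to central strip
    C=np.array([569.1,-72.0 if n=='top' else -74.1]); 
    for ax in(0,1):
        o=1-ax
        for s in(-25,-15,-5,5,15,):
            k=(q[:,o]-C[o]>s)&(q[:,o]-C[o]<s+10); print(ax,s,(q[k,ax].min()-C[ax]).round(1),(q[k,ax].max()-C[ax]).round(1))
```

```text
top 1686 ((569.803466796875, -71.79559326171875), (79.74241638183594, 80.75051879882812), 89.97962951660156)
0 -25 -39.7 38.6
0 -15 -39.6 38.3
0 -5 -39.5 41.1
0 5 -39.7 39.7
0 15 -39.3 39.9
1 -25 -38.7 36.4
1 -15 -39.3 39.7
1 -5 -39.2 39.8
1 5 -39.5 39.9
1 15 -39.7 40.1
side 1243 ((564.185302734375, -69.31370544433594), (91.3045883178711, 90.8095474243164), 0.11266174167394638)
0 -25 -18.2 40.2
0 -15 -40.1 40.8
0 -5 -40.5 40.4
0 5 -40.1 40.2
0 15 -40.9 40.2
1 -25 -39.1 39.6
1 -15 -40.6 40.5
1 -5 -39.6 40.6
1 5 -39.5 39.7
1 15 -39.1 39.8
```

The foot is centred in the pocket to within about 0.5 mm. Averaging both views gives jig (569.1,-73.1) with yaw 0.7°, neck (404.4,-268.8) with yaw 17.3° and disc (554.7,-308.8).

```bash
cat > plan.py <<'E'
import sys,numpy as np
from scipy.spatial.transform import Rotation as Ro
from cell import manip
# args x y z(mm) yaw(deg, jaw axis, mod 180)
s=manip.read_state(); w,x,y,z=s['eef_rot']; R=Ro.from_quat([x,y,z,w]); M=R.as_matrix()
ya=np.degrees(np.arctan2(M[1,1],M[0,1])); print('clock',s['clock'],'pos',(s['tcp_pos']*1000).round(1),'jawyaw',ya.round(2),'xaxis',M[:,0].round(4),'j',s['joints'].round(2),'w',s['width'],'F',s['force'].round(1))
if len(sys.argv)>3:
    T=np.array([float(v) for v in sys.argv[1:4]]); 
    for yw in ([float(sys.argv[4])+k for k in(-270,-180,-90,0,90,180,270)] if len(sys.argv)>4 else [ya]):
        if abs(yw-ya)>185: continue
        c,sn=np.cos(np.radians(yw)),np.sin(np.radians(yw))
        G=np.c_[[0,0,-1],[c,sn,0],np.cross([0,0,-1],[c,sn,0])]
        rv=(R.inv()*Ro.from_matrix(G)).as_rotvec(degrees=True)
        print('yaw',yw,'d',(M.T@(T-s['tcp_pos']*1000)).round(1),'rv',rv.round(2))
E
python3 plan.py 404.4 -268.8 150 17.3
```

```text
clock 0.1 pos [212.9 479.5 247.6] jawyaw 66.06 xaxis [-6.0e-04 -1.4e-03 -1.0e+00] j [ 1.15  0.13 -0.04  1.41 -0.    1.57] w 0.08558393103293686 F [ 0.7 -0.3  0.5]
yaw -72.7 d [  98.5 -606.1  478.7] rv [1.3876e+02 1.0000e-01 4.0000e-02]
yaw 17.3 d [  98.5 -606.1  478.7] rv [4.876e+01 4.000e-02 8.000e-02]
yaw 107.3 d [  98.5 -606.1  478.7] rv [-4.124e+01 -3.000e-02  8.000e-02]
yaw 197.3 d [  98.5 -606.1  478.7] rv [-1.3124e+02 -1.0000e-01  5.0000e-02]
```

Emit:
apply_moves:
  deltas:
    - [[49,-303,239,24,0,0],[49,-303,239,24,0,0],[49,-303,239,24,0,0],[49,-303,239,24,0,0],[98.5,-606,478.5,48.8,0,0],[98.5,-606,478.5,48.8,0,0],[98.5,-606,478.5,48.8,0,0],[98.5,-606,478.5,48.8,0,0],[98.5,-606,478.5,48.8,0,0],[98.5,-606,478.5,48.8,0,0]]
  jaw: 0

```text
clock: 0.93
tcp_pos: [0.315, 0.0775, 0.1954]
eef_rot: [0.57, 0.419, 0.569, -0.419]
force: [2.0, 0.3, -0.4]
width: 0.0853
```

```bash
python3 plan.py 404.4 -268.8 150 17.3
```

```text
clock 0.9333 pos [315.   77.5 195.4] jawyaw 17.3 xaxis [ 5.e-04  1.e-04 -1.e+00] j [ 0.24 -0.25 -0.51  1.32  0.    1.51] w 0.08532725289964498 F [ 2.   0.3 -0.4]
yaw -162.7 d [ 45.4 -17.7 357.2] rv [ 1.8e+02 -5.0e-02 -0.0e+00]
yaw -72.7 d [ 45.4 -17.7 357.2] rv [ 9.e+01 -2.e-02 -3.e-02]
yaw 17.3 d [ 45.4 -17.7 357.2] rv [-0.    0.   -0.03]
yaw 107.3 d [ 45.4 -17.7 357.2] rv [-9.e+01  3.e-02 -2.e-02]
yaw 197.3 d [ 45.4 -17.7 357.2] rv [ 1.8e+02 -5.0e-02 -0.0e+00]
```

Emit:
apply_moves:
  deltas:
    - [[45,-17.7,357,0,0,0],[45,-17.7,357,0,0,0],[45,-17.7,357,0,0,0],[45,-17.7,357,0,0,0],[45,-17.7,357,0,0,0],[45,-17.7,357,0,0,0],[45,-17.7,357,0,0,0],[45,-17.7,357,0,0,0],[45,-17.7,357,0,0,0],[45,-17.7,357,0,0,0]]

```text
clock: 1.77
tcp_pos: [0.405, -0.271, 0.149]
eef_rot: [0.568, 0.42, 0.569, -0.421]
force: [-1.1, 0.5, 0.4]
width: 0.0854
```

```bash
python3 plan.py 404.4 -268.8 22 17.3 | head -4
python3 - <<'E'
from h import *
for n in("top","side"):
    p,d=cams.read_camera(n); cv2.imwrite(f"pics/{n}1.png",p[:,:,::-1])
E
```

```text
clock 1.7667 pos [ 405. -271.  149.] jawyaw 17.01 xaxis [-1.1e-03 -5.0e-04 -1.0e+00] j [-0.59  0.07 -0.31  1.18 -0.    0.68] w 0.08539336017919429 F [-1.1  0.5  0.4]
yaw -162.7 d [127.    0.2  -2.3] rv [ 1.7971e+02  1.1000e-01 -2.0000e-02]
yaw -72.7 d [127.    0.2  -2.3] rv [8.971e+01 6.000e-02 5.000e-02]
yaw 17.3 d [127.    0.2  -2.3] rv [-0.29  0.01  0.07]
```

View pics/top1.png

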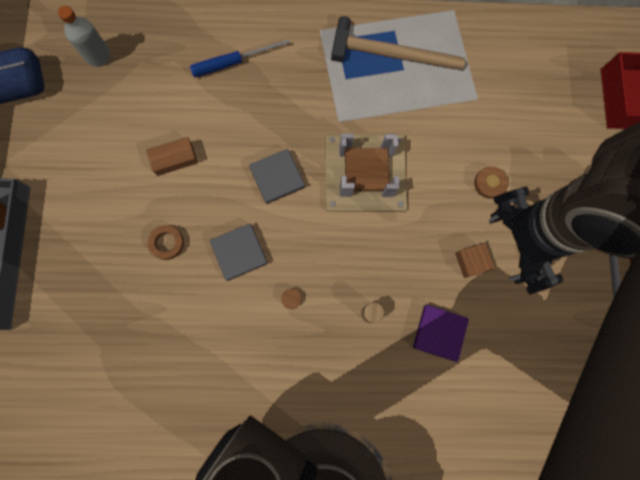

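View pics/side1.png

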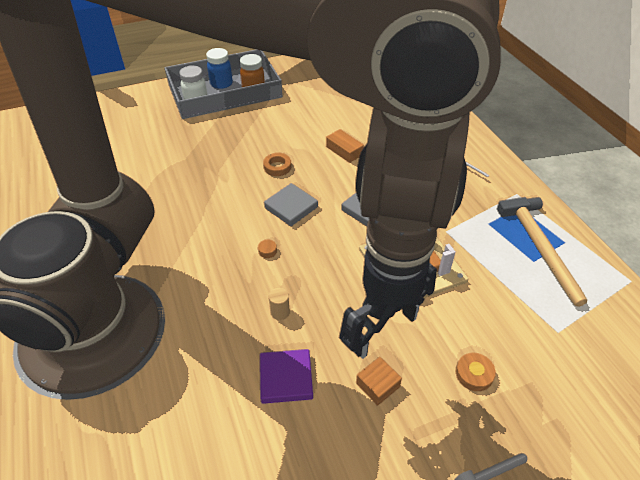

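The gripper hangs over the neck in both views (top fingertips at about (495,215) and (517,280)). I'll check this by projection and settle first.

```bash
python3 - <<'E'
from h import *
X=[[.4044,-.2688,.149],[.4044,-.2688,.132]]
print(proj("top",X),proj("side",X))
E
python3 plan.py 404.4 -268.8 22 17.3|sed -n '1p;4p'
```

```text
[[505.17937924 248.10420725]
 [500.68411296 249.99300932]] [[385.20800828 332.3776314 ]
 [384.14990359 339.08874651]]
clock 1.8667 pos [ 404.  -267.4  149.7] jawyaw 17.14 xaxis [-0.0018  0.0014 -1.    ] j [-0.58  0.07 -0.32  1.18  0.    0.69] w 0.08534584084454358 F [ 0.8 -0.6  0. ]
yaw 17.3 d [127.7   0.2   1.7] rv [-0.16 -0.11  0.07]
```

Emit:
apply_moves:
  deltas:
    - [[30,0,0,0,0,0],[60,0,0,0,0,0],[85,0,0,0,0,0],[105,0,0,0,0,0],[115,0,0,0,0,0],[122,0,0,0,0,0],[127,0,0,0,0,0],[127,0,0,0,0,0],[127,0,0,0,0,0],[127,0,0,0,0,0]]

```text
clock: 2.7
tcp_pos: [0.4052, -0.2671, 0.0247]
eef_rot: [0.57, 0.419, 0.569, -0.419]
force: [0.4, 0.1, -0.1]
width: 0.0853
```

```bash
python3 plan.py 404.4 -268.8 22 17.3|sed -n '1p;4p'
python3 - <<'E'
from h import *
p,d=cams.read_camera("side"); cv2.imwrite("pics/side2.png",cv2.resize(p[300:440,290:490,::-1],None,fx=4,fy=4))
E
```

```text
clock 2.7 pos [ 405.2 -267.1   24.7] jawyaw 17.27 xaxis [ 0.0015 -0.001  -1.    ] j [-0.58  0.15 -0.52  0.9   0.    0.69] w 0.08528434303179507 F [ 0.4  0.1 -0.1]
yaw 17.3 d [ 2.7 -1.3  1.4] rv [-0.03  0.08 -0.07]
```

View pics/side2.png

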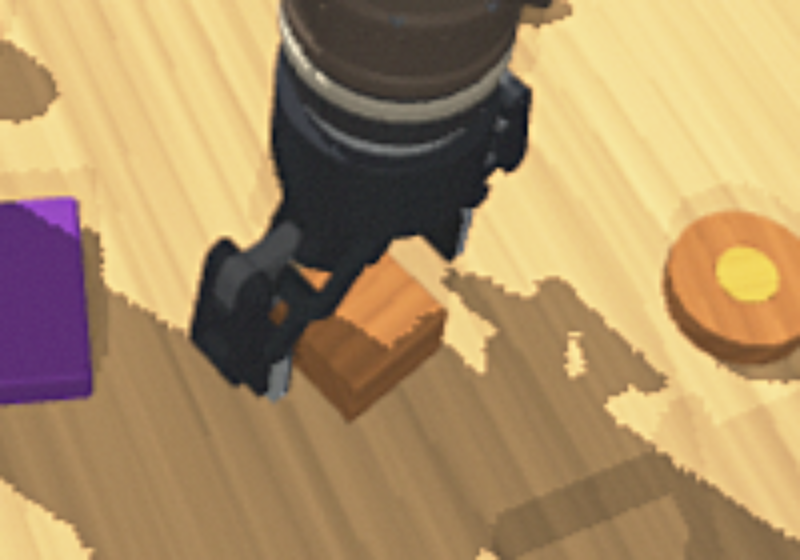

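The neck sits between the open fingers. I'll make a small correction and close.

Emit:
apply_moves:
  deltas:
    - [[1,-1,1,0,0,0],[1,-1,1,0,0,0],[1,-1,1,0,0,0],[1,-1,1,0,0,0]]

```text
clock: 3.08
tcp_pos: [0.4038, -0.2681, 0.0227]
eef_rot: [0.569, 0.419, 0.569, -0.419]
force: [0.6, -0.1, -0.1]
width: 0.0856
```

Emit:
apply_moves:
  deltas:
    - [[0,0,0,0,0,0],[0,0,0,0,0,0],[0,0,0,0,0,0],[0,0,0,0,0,0],[0,0,0,0,0,0],[0,0,0,0,0,0],[0,0,0,0,0,0],[0,0,0,0,0,0],[0,0,0,0,0,0],[0,0,0,0,0,0]]
  jaw: 1

```text
clock: 3.92
tcp_pos: [0.4041, -0.2682, 0.0229]
eef_rot: [0.57, 0.419, 0.569, -0.419]
force: [0.4, -0.1, 4.9]
width: 0.0489
```

```bash
python3 plan.py 404.4 -268.8 22 17.3|sed -n '1p;4p'
```

```text
clock 3.9167 pos [ 404.1 -268.2   22.9] jawyaw 17.26 xaxis [ 5.e-04 -3.e-04 -1.e+00] j [-0.59  0.15 -0.52  0.9   0.    0.68] w 0.048890442288313476 F [ 0.4 -0.1  4.9]
yaw 17.3 d [0.9 0.1 0.7] rv [-0.04  0.03 -0.02]
```

Emit:
apply_moves:
  deltas:
    - [[-6,0,0,0,0,0],[-20,0,0,0,0,0],[-45,0,0,0,0,0],[-75,0,0,0,0,0],[-105,0,0,0,0,0],[-125,0,0,0,0,0],[-130,0,0,0,0,0],[-130,0,0,0,0,0],[-130,0,0,0,0,0]]

```text
clock: 4.67
tcp_pos: [0.4034, -0.2677, 0.1516]
eef_rot: [0.569, 0.419, 0.57, -0.419]
force: [-0.7, 0.1, -0.8]
width: 0.0492
```

```bash
python3 plan.py 569.1 -73.1 153 0.7|sed -n '1p;4,5p'
```

```text
clock 4.6667 pos [ 403.4 -267.7  151.6] jawyaw 17.26 xaxis [-1.1e-03  7.0e-04 -1.0e+00] j [-0.59  0.07 -0.32  1.19  0.    0.68] w 0.049161315879762545 F [-0.7  0.1 -0.8]
yaw 90.7 d [  -1.5  216.  -136.7] rv [-73.44  -0.08   0.  ]
yaw 180.7 d [  -1.5  216.  -136.7] rv [-1.6344e+02 -8.0000e-02 -7.0000e-02]
```

Emit:
apply_moves:
  deltas:
    - [[0,10,-6,0,0,0],[0,36,-23,4,0,0],[0,70,-44,8,0,0],[0,105,-66,12,0,0],[0,140,-89,16.6,0,0],[0,170,-108,16.6,0,0],[0,195,-123,16.6,0,0],[0,210,-133,16.6,0,0],[0,215.5,-136.5,16.6,0,0],[0,215.5,-136.5,16.6,0,0]]

```text
clock: 5.5
tcp_pos: [0.5692, -0.0718, 0.1505]
eef_rot: [0.503, 0.496, 0.504, -0.497]
force: [-0.4, -0.1, -0.0]
width: 0.049
```

Emit:
apply_moves:
  deltas:
    - [[0,0,0,0,0,0],[0,0,0,0,0,0],[0,0,0,0,0,0],[0,0,0,0,0,0],[0,0,0,0,0,0]]

```text
clock: 5.92
tcp_pos: [0.5687, -0.0745, 0.1528]
eef_rot: [0.503, 0.497, 0.502, -0.497]
force: [-0.1, 0.8, -0.1]
width: 0.0485
```

```bash
python3 plan.py 569.1 -73.1 153 0.7|sed -n '1p;3,5p'
python3 - <<'E'
from h import *
for n in("top","side"):
    p,d=cams.read_camera(n); cv2.imwrite(f"pics/{n}3.png",p[:,:,::-1]); np.savez(f"{n}3.npz",p=p,d=d)
E
```

```text
clock 5.9167 pos [568.7 -74.5 152.8] jawyaw 0.59 xaxis [ 3.e-04 -1.e-04 -1.e+00] j [-0.13  0.23 -0.12  1.22 -0.    1.43] w 0.048528409583302554 F [-0.1  0.8 -0.1]
yaw -89.3 d [-0.2  0.4 -1.4] rv [ 8.989e+01 -1.000e-02 -2.000e-02]
yaw 0.7 d [-0.2  0.4 -1.4] rv [-0.11  0.   -0.02]
yaw 90.7 d [-0.2  0.4 -1.4] rv [-9.011e+01  2.000e-02 -1.000e-02]
```

View pics/side3.png

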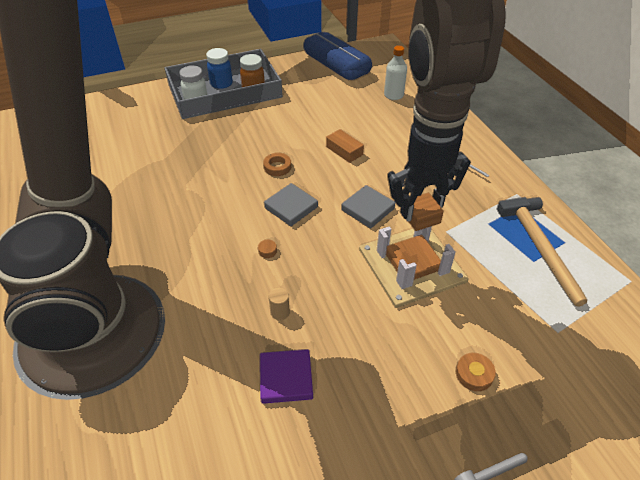

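View pics/top3.png

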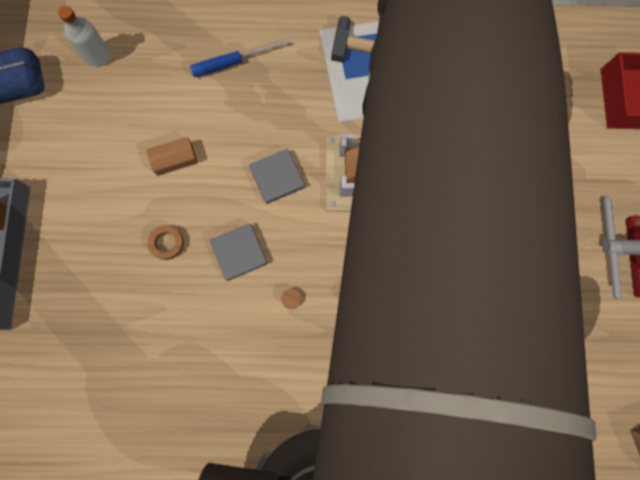

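Neck held level at side (425,210). The top view is blocked by the arm. I'll measure the held block's faces in the side view.

Run:
```python
from h import *
z=np.load("side3.npz");p,d=z['p'].astype(int),z['d'];W=pts("side",d)
cv2.imwrite("pics/side3c.png",cv2.resize(z['p'][160:310,350:480,::-1],None,fx=4,fy=4,interpolation=cv2.INTER_NEAREST))
m=np.zeros(d.shape,bool);m[185:235,400:450]=1
m&=(p[...,0]-p[...,2]>35)&(W[...,2]>.11)&(W[...,2]<.17)
q=W[m]*1000; print(len(q),q.min(0),q.max(0))
for lo in range(114,164,4):
    k=(q[:,2]>lo)&(q[:,2]<lo+4)
    if k.sum()>5: print(lo,k.sum(),np.percentile(q[k,0],[0,5,50,95,100]).round(1),np.percentile(q[k,1],[0,5,50,95,100]).round(1))
```

```text
891 [ 529.12998435 -103.14271814  127.76209285] [605.99522031 -50.82152747 168.88396753]
130 45 [541.5 542.9 556.6 586.  591.3] [-102.1 -101.4 -100.   -84.   -81.6]
134 50 [538.4 542.7 560.8 588.6 589.6] [-103.  -101.9 -100.1  -86.4  -75. ]
138 48 [536.9 542.2 560.3 590.4 592.4] [-102.7 -101.7 -100.   -86.   -80.5]
142 54 [532.6 543.2 563.  588.2 590.4] [-102.4 -101.8 -100.6  -90.   -73.4]
146 60 [529.6 531.5 560.6 590.4 593.1] [-102.1 -101.8 -100.2  -81.7  -69.1]
150 48 [530.1 542.8 560.5 588.5 597.5] [-102.4 -101.7 -100.2  -87.   -69.5]
154 145 [529.1 543.2 569.7 590.8 606. ] [-103.1 -101.2  -90.   -56.6  -50.8]
158 432 [530.5 547.4 571.3 590.4 593.8] [-102.5  -99.6  -81.3  -56.8  -51.3]
```

View pics/side3c.png

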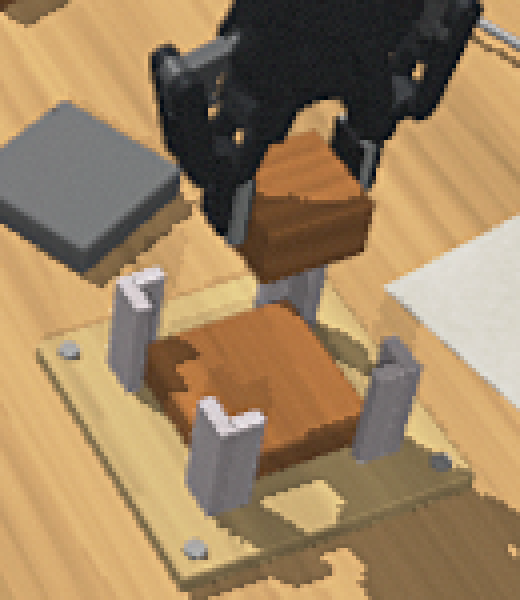

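Emit:
apply_moves:
  deltas:
    - [[0,0,0,0,0,0],[0,0,0,0,0,0],[0,0,0,0,0,0],[0,0,0,0,0,0],[0,0,0,0,0,0]]

```text
clock: 6.43
tcp_pos: [0.5691, -0.0737, 0.1526]
eef_rot: [0.503, 0.497, 0.503, -0.497]
force: [0.2, 0.8, -0.4]
width: 0.0488
```

```bash
python3 plan.py 569.3 -73.2 54 0.7|sed -n '1p;3,5p'
```

```text
clock 6.4333 pos [569.1 -73.7 152.6] jawyaw 0.67 xaxis [-0.  0. -1.] j [-0.13  0.23 -0.12  1.22  0.    1.43] w 0.048815125299063664 F [ 0.2  0.8 -0.4]
yaw -89.3 d [98.6  0.2 -0.5] rv [89.97  0.    0.  ]
yaw 0.7 d [98.6  0.2 -0.5] rv [-0.03 -0.    0.  ]
yaw 90.7 d [98.6  0.2 -0.5] rv [-90.03  -0.     0.  ]
```

Emit:
apply_moves:
  deltas:
    - [[15,0,-0.4,0,0,0],[38,0.2,-0.4,0,0,0],[58,0.2,-0.4,0,0,0],[73,0.2,-0.4,0,0,0],[83,0.2,-0.4,0,0,0],[89,0.2,-0.4,0,0,0],[93,0.2,-0.4,0,0,0],[94,0.2,-0.4,0,0,0],[94,0.2,-0.4,0,0,0],[94,0.2,-0.4,0,0,0]]

```text
clock: 7.27
tcp_pos: [0.5699, -0.0734, 0.0595]
eef_rot: [0.503, 0.497, 0.502, -0.497]
force: [0.7, -0.1, -0.8]
width: 0.0489
```

Emit:
apply_moves:
  deltas:
    - [[1,0,0,0,0,0],[2,0,0,0,0,0],[3,0,0,0,0,0],[3,0,0,0,0,0],[3,0,0,0,0,0],[3,0,0,0,0,0]]

```text
clock: 7.77
tcp_pos: [0.5693, -0.0733, 0.0556]
eef_rot: [0.503, 0.497, 0.503, -0.497]
force: [-0.5, -0.2, -0.4]
width: 0.0487
```

```bash
python3 plan.py 569.3 -73.2 54 0.7|sed -n '1p;4p'
python3 - <<'E'
from h import *
for n in("side",):
    p,d=cams.read_camera(n); cv2.imwrite(f"pics/{n}4.png",cv2.resize(p[160:310,350:480,::-1],None,fx=4,fy=4))
E
```

```text
clock 7.7667 pos [569.3 -73.3  55.6] jawyaw 0.66 xaxis [-0. -0. -1.] j [-0.13  0.28 -0.27  1.01 -0.    1.43] w 0.04870349321164454 F [-0.5 -0.2 -0.4]
yaw 0.7 d [ 1.6 -0.  -0.1] rv [-0.04  0.    0.  ]
```

View pics/side4.png

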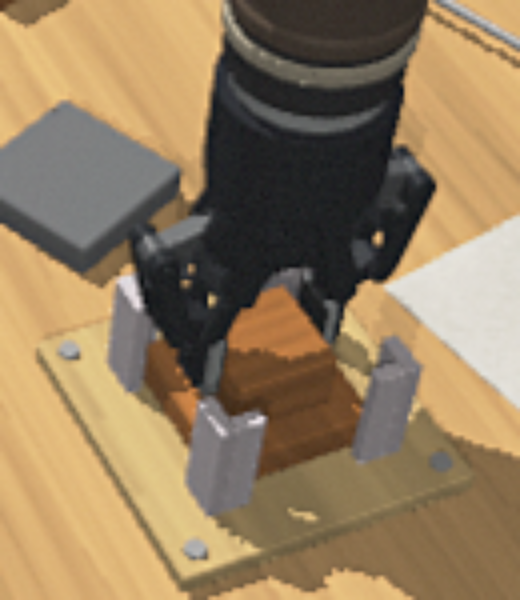

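The neck is just above the foot's middle (image (285,350)). I'll lower the last millimetre or two until there is contact force.

Emit:
apply_moves:
  deltas:
    - [[0.5,0,0,0,0,0],[1,0,0,0,0,0],[1,0,0,0,0,0],[1,0,0,0,0,0]]

```text
clock: 8.15
tcp_pos: [0.5694, -0.0733, 0.0549]
eef_rot: [0.503, 0.497, 0.503, -0.497]
force: [-0.8, -0.4, 3.1]
width: 0.0492
```

Emit:
apply_moves:
  deltas:
    - [[0.5,0,0,0,0,0],[0.5,0,0,0,0,0],[0.5,0,0,0,0,0]]

```text
clock: 8.4
tcp_pos: [0.5693, -0.0734, 0.0549]
eef_rot: [0.503, 0.497, 0.503, -0.497]
force: [-2.5, -0.0, 6.5]
width: 0.0491
```

Emit:
apply_moves:
  deltas:
    - [[0,0,0,0,0,0],[0,0,0,0,0,0],[0,0,0,0,0,0],[0,0,0,0,0,0],[0,0,0,0,0,0],[0,0,0,0,0,0],[0,0,0,0,0,0],[0,0,0,0,0,0]]
  jaw: 0

```text
clock: 9.07
tcp_pos: [0.5693, -0.0733, 0.0541]
eef_rot: [0.503, 0.497, 0.503, -0.497]
force: [-0.8, -0.5, 0.0]
width: 0.0855
```

Emit:
apply_moves:
  deltas:
    - [[-8,0,0,0,0,0],[-25,0,0,0,0,0],[-55,0,0,0,0,0],[-80,0,0,0,0,0],[-100,0,0,0,0,0],[-110,0,0,0,0,0],[-110,0,0,0,0,0]]

```text
clock: 9.65
tcp_pos: [0.5707, -0.0735, 0.1672]
eef_rot: [0.504, 0.498, 0.502, -0.496]
force: [0.2, 0.5, 0.7]
width: 0.0856
```

```bash
python3 plan.py 554.7 -308.8 120 17|sed -n '1p;3,5p'
```

```text
clock 9.65 pos [570.7 -73.5 167.2] jawyaw 0.66 xaxis [ 4.8e-03 -6.0e-04 -1.0e+00] j [-0.13  0.23 -0.09  1.24 -0.    1.43] w 0.0855647673884659 F [0.2 0.5 0.7]
yaw -73.0 d [ 47.2 -18.9 235.1] rv [73.66 -0.14 -0.26]
yaw 17.0 d [ 47.2 -18.9 235.1] rv [-16.34   0.08  -0.27]
yaw 107.0 d [ 47.2 -18.9 235.1] rv [-106.34    0.28   -0.16]
```

Emit:
apply_moves:
  deltas:
    - [[0,0,12,0,0,0],[0,-2,40,0,0,0],[6,-5,78,0,0,0],[12,-8,118,0,0,0],[22,-11,156,0,0,0],[30,-14,190,0,0,0],[40,-16,217,0,0,0],[45,-17,232,0,0,0],[45,-17.5,235.5,0,0,0],[45,-17.5,235.5,0,0,0]]

```text
clock: 10.48
tcp_pos: [0.5535, -0.3096, 0.1174]
eef_rot: [0.501, 0.497, 0.503, -0.498]
force: [-0.3, -0.4, 0.2]
width: 0.0852
```

Emit:
apply_moves:
  deltas:
    - [[0,0,0,0,0,0],[0,0,0,0,0,0],[0,0,0,0,0,0],[0,0,0,0,0,0],[0,0,0,0,0,0]]

```text
clock: 10.9
tcp_pos: [0.5549, -0.3082, 0.1197]
eef_rot: [0.503, 0.497, 0.503, -0.497]
force: [0.0, -0.2, 0.2]
width: 0.0855
```

```bash
python3 plan.py 554.7 -308.8 19 0.7|sed -n '1p;3,5p';  python3 - <<'E'
from h import *
ims=[]
for n,(a,b,c,e) in(("top",(315,115,445,215)),("side",(350,205,480,305))):
    p,d=cams.read_camera(n); np.savez(f"{n}5.npz",p=p,d=d); W=pts(n,d)
    ims.append(cv2.resize(p[b:e,a:c,::-1],None,fx=3,fy=3))
    w=W[b:e,a:c]; pp=p[b:e,a:c].astype(int)
    for lo,hi in((.055,.068),(.026,.037)):
        m=(w[...,2]>lo)&(w[...,2]<hi)&(pp[...,0]-pp[...,2]>35)
        m=cv2.morphologyEx(m.astype(np.uint8),cv2.MORPH_OPEN,np.ones((3,3)))>0
        q=w[m]*1000; print(n,lo,m.sum(),q.mean(0).round(1),cv2.minAreaRect(q[:,:2].astype(np.float32)))
    m=(w[...,2]>.062)&(w[...,2]<.08)&(pp[...,0]-pp[...,2]<25); q=w[m]*1000
    print('angles',cv2.minAreaRect(q[:,:2].astype(np.float32)))
cv2.imwrite("pics/stack5.png",np.hstack(ims))
E
```

```text
clock 10.9 pos [ 554.9 -308.2  119.7] jawyaw 0.74 xaxis [ 7.e-04 -4.e-04 -1.e+00] j [-0.51  0.36 -0.03  1.19  0.    1.05] w 0.085522650845013 F [ 0.  -0.2  0.2]
yaw -89.3 d [100.7  -0.3   0.6] rv [ 9.004e+01 -2.000e-02 -5.000e-02]
yaw 0.7 d [100.7  -0.3   0.6] rv [ 0.04  0.02 -0.04]
yaw 90.7 d [100.7  -0.3   0.6] rv [-8.996e+01  5.000e-02 -2.000e-02]
top 0.055 773 [567.4 -72.9  61.2] ((568.3858032226562, -73.78218078613281), (51.973602294921875, 50.102256774902344), 1.1870505809783936)
top 0.026 734 [562.3 -67.9  31.3] ((569.3587036132812, -71.7806396484375), (79.16033935546875, 79.93050384521484), 0.054563116282224655)
angles ((569.54541015625, -71.82521057128906), (100.44139099121094, 99.76669311523438), 0.5647591352462769)
side 0.055 627 [566.2 -76.8  60.8] ((567.7335815429688, -75.62364959716797), (51.338134765625, 50.90707778930664), 89.82958221435547)
side 0.026 430 [563.1 -84.1  30.9] ((560.5877685546875, -82.56847381591797), (53.53586196899414, 99.23017883300781), 48.76895523071289)
angles ((568.735107421875, -73.74493408203125), (100.85602569580078, 102.13225555419922), 0.7768037915229797)
```

View pics/stack5.png

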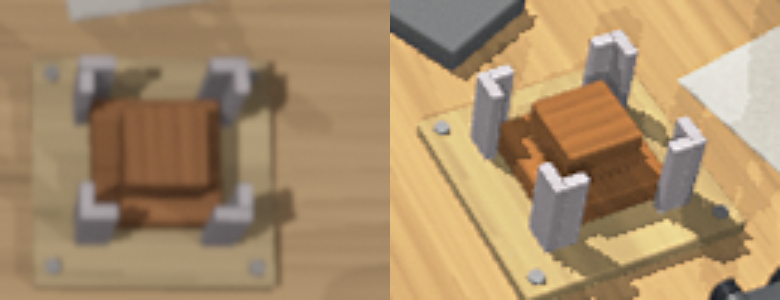

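Run:
```python
from h import *
for n,(a,b,c,e) in(("top",(315,115,445,215)),("side",(350,205,480,305))):
    z=np.load(n+"5.npz");p,d=z['p'].astype(int),z['d'];W=pts(n,d)[b:e,a:c]*1000;pp=p[b:e,a:c]
    f,cx,cy,R,t=cam(n);print(n,'campos',(-R.T@t).round(3))
    br=pp[...,0]-pp[...,2]>25
    cxy=np.array([568,-74.0 if n=='top' else -75.5])
    for nm,lo,hi,o in(('neck',58,66,[-18,-6,6]),('foot',28,36,[-20,-6,6]),('angle',63,76,None)):
        m=(W[...,2]>lo)&(W[...,2]<hi)&(br if nm!='angle' else ~br); q=W[m]; out=[]
        for ax in(0,1):
            if o is None: k=q[:,ax]; out.append((k.min().round(1),k.max().round(1),np.round((k.min()+k.max())/2,1)));continue
            for s in o:
                k=q[(q[:,1-ax]-cxy[1-ax]>s)&(q[:,1-ax]-cxy[1-ax]<s+12),ax]
                out.append((k.min().round(1),k.max().round(1),np.round((k.min()+k.max())/2,1)))
        print(nm,[tuple(map(float,x)) for x in out])
```

```text
top campos [0.275 0.031 0.848]
neck [(543.5, 592.3, 567.9), (543.4, 594.0, 568.7), (542.2, 593.2, 567.7), (-99.0, -49.2, -74.1), (-97.4, -49.1, -73.2), (-97.5, -49.0, -73.2)]
foot [(530.1, 608.0, 569.0), (530.4, 609.9, 570.2), (529.8, 609.6, 569.7), (-111.2, -32.3, -71.8), (-111.2, -32.1, -71.7), (-111.4, -32.0, -71.7)]
angle [(518.9, 619.7, 569.3), (-122.2, -21.6, -71.9)]
side campos [ 0.174 -0.612  0.781]
neck [(542.5, 593.1, 567.8), (542.3, 593.1, 567.7), (542.3, 593.2, 567.8), (-101.3, -49.9, -75.6), (-100.1, -50.7, -75.4), (-99.8, -51.0, -75.4)]
foot [(531.3, 607.9, 569.6), (528.4, 608.6, 568.5), (529.6, 544.3, 536.9), (-113.3, -37.4, -75.3), (-114.7, -98.2, -106.5), (-112.7, -97.2, -105.0)]
angle [(517.8, 619.8, 568.8), (-125.2, -23.2, -74.2)]
```

The neck sits about 1.3 mm too far in -x and 1.5 mm in -y, and both views agree. There's ample time, so I'll regrasp and mend it.

Emit:
apply_moves:
  deltas:
    - [[-8,1,-10,0,0,0],[-22,3,-36,0,0,0],[-36,5,-74,0,0,0],[-44,8,-113,0,0,0],[-44,11,-152,0,0,0],[-44,13,-187,0,0,0],[-44,17,-215,0,0,0],[-44,17.5,-232,0,0,0],[-44,17.5,-235.5,0,0,0],[-44,17.5,-235.5,0,0,0]]

```text
clock: 11.83
tcp_pos: [0.5693, -0.0717, 0.1638]
eef_rot: [0.504, 0.497, 0.503, -0.496]
force: [0.0, 0.3, -0.3]
width: 0.0855
```

Emit:
apply_moves:
  deltas:
    - [[0,0,0,0,0,0],[0,0,0,0,0,0],[0,0,0,0,0,0],[0,0,0,0,0,0],[0,0,0,0,0,0]]

```text
clock: 12.25
tcp_pos: [0.5692, -0.0742, 0.1631]
eef_rot: [0.503, 0.497, 0.503, -0.497]
force: [-0.0, -0.8, -0.5]
width: 0.0853
```

```bash
python3 plan.py 569.3 -73.3 57 0.7|sed -n '1p;4p'
```

```text
clock 12.25 pos [569.2 -74.2 163.1] jawyaw 0.58 xaxis [-2.e-04 -0.e+00 -1.e+00] j [-0.13  0.23 -0.1   1.24 -0.    1.43] w 0.08530649492939962 F [-0.  -0.8 -0.5]
yaw 0.7 d [ 1.061e+02  1.000e-01 -9.000e-01] rv [-0.12  0.    0.01]
```

Emit:
apply_moves:
  deltas:
    - [[15,0,0,0,0,0],[38,0,0,0,0,0],[62,0,0,0,0,0],[80,0,0,0,0,0],[93,0,0,0,0,0],[100,0,0,0,0,0],[105,0,0,0,0,0],[105.5,0,0,0,0,0],[105.5,0,0,0,0,0],[105.5,0,0,0,0,0]]

```text
clock: 13.08
tcp_pos: [0.5699, -0.0735, 0.0586]
eef_rot: [0.503, 0.497, 0.502, -0.497]
force: [0.1, 0.7, -0.7]
width: 0.0855
```

Emit:
apply_moves:
  deltas:
    - [[0,0,0,0,0,0],[0,0,0,0,0,0],[0,0,0,0,0,0],[0,0,0,0,0,0],[0,0,0,0,0,0],[0,0,0,0,0,0],[0,0,0,0,0,0],[0,0,0,0,0,0],[0,0,0,0,0,0],[0,0,0,0,0,0]]
  jaw: 1

```text
clock: 13.92
tcp_pos: [0.5698, -0.0733, 0.0585]
eef_rot: [0.503, 0.497, 0.502, -0.497]
force: [-0.2, -0.7, 5.6]
width: 0.0484
```

Emit:
apply_moves:
  deltas:
    - [[-1,0,0,0,0,0],[-4,0,0,0,0,0],[-4,0,0,0,0,0],[-4,0.8,-1.5,0,0,0],[-4,0.8,-1.5,0,0,0],[-4,0.8,-1.5,0,0,0],[-4,0.8,-1.5,0,0,0],[-2,0.8,-1.5,0,0,0],[-1,0.8,-1.5,0,0,0],[-1,0.8,-1.5,0,0,0]]

```text
clock: 14.75
tcp_pos: [0.57, -0.0718, 0.0585]
eef_rot: [0.503, 0.497, 0.503, -0.497]
force: [-0.4, -0.4, -0.2]
width: 0.0486
```

Emit:
apply_moves:
  deltas:
    - [[0.5,0,0,0,0,0],[1,0,0,0,0,0],[1,0,0,0,0,0],[1,0,0,0,0,0]]

```text
clock: 15.08
tcp_pos: [0.57, -0.0718, 0.0585]
eef_rot: [0.503, 0.497, 0.503, -0.497]
force: [-2.4, 1.4, 5.9]
width: 0.0489
```

Emit:
apply_moves:
  deltas:
    - [[0,0,0,0,0,0],[0,0,0,0,0,0],[0,0,0,0,0,0],[0,0,0,0,0,0],[0,0,0,0,0,0],[0,0,0,0,0,0],[0,0,0,0,0,0],[0,0,0,0,0,0]]
  jaw: 0

```text
clock: 15.75
tcp_pos: [0.5701, -0.0718, 0.0576]
eef_rot: [0.503, 0.497, 0.503, -0.497]
force: [-0.3, -0.0, 0.2]
width: 0.0854
```

Emit:
apply_moves:
  deltas:
    - [[-8,0,0,0,0,0],[-25,0,0,0,0,0],[-55,0,0,0,0,0],[-80,0,0,0,0,0],[-100,0,0,0,0,0],[-110,0,0,0,0,0],[-110,0,0,0,0,0]]

```text
clock: 16.33
tcp_pos: [0.5715, -0.072, 0.1707]
eef_rot: [0.504, 0.498, 0.502, -0.496]
force: [-0.0, -0.1, -0.4]
width: 0.0855
```

Emit:
apply_moves:
  deltas:
    - [[0,0,12,0,0,0],[0,-2,40,0,0,0],[6,-5,78,0,0,0],[12,-8,118,0,0,0],[22,-11,156,0,0,0],[30,-14,190,0,0,0],[40,-16,217,0,0,0],[48,-18,233,0,0,0],[48,-18.5,237,0,0,0],[48,-18.5,237,0,0,0]]

```text
clock: 17.17
tcp_pos: [0.553, -0.3096, 0.1176]
eef_rot: [0.501, 0.497, 0.504, -0.498]
force: [0.1, 0.3, 0.4]
width: 0.0853
```

Emit:
apply_moves:
  deltas:
    - [[0,0,0,0,0,0],[0,0,0,0,0,0],[0,0,0,0,0,0],[0,0,0,0,0,0],[0,0,0,0,0,0]]

```text
clock: 17.58
tcp_pos: [0.5548, -0.3082, 0.1202]
eef_rot: [0.504, 0.497, 0.503, -0.497]
force: [0.2, -1.2, 0.9]
width: 0.0854
```

```bash
cat > meas.py <<'E'
from h import *
import sys
tag=sys.argv[1]
for n,(a,b,c,e) in(("top",(315,115,445,215)),("side",(350,205,480,305))):
    p,d=cams.read_camera(n); np.savez(f"{n}{tag}.npz",p=p,d=d)
    cv2.imwrite(f"pics/{n}{tag}.png",cv2.resize(p[b:e,a:c,::-1],None,fx=4,fy=4))
    p=p.astype(int);W=pts(n,d)[b:e,a:c]*1000;pp=p[b:e,a:c]
    br=pp[...,0]-pp[...,2]>25
    cxy=np.array([569,-72.0 if n=='top' else -74])
    for nm,lo,hi,o in(('disc',75,86,[-18,-6,6]),('neck',58,66,[-18,-6,6]),('foot',28,36,[-20,-6,6]),('angle',63,76,None)):
        m=(W[...,2]>lo)&(W[...,2]<hi)&(br if nm!='angle' else ~br); q=W[m]; out=[]
        if len(q)<60: continue
        print(n,nm,'n',len(q),'zmed',np.median(q[:,2]).round(1),'rect',cv2.minAreaRect(q[:,:2].astype(np.float32)))
        for ax in(0,1):
            if o is None: k=q[:,ax]; out.append((k.min(),k.max(),(k.min()+k.max())/2));continue
            for s in o:
                k=q[(q[:,1-ax]-cxy[1-ax]>s)&(q[:,1-ax]-cxy[1-ax]<s+12),ax]
                if len(k): out.append((k.min(),k.max(),(k.min()+k.max())/2))
        print([tuple(round(float(v),1) for v in x) for x in out])
E
python3 meas.py 6; python3 plan.py 554.7 -308.8 19 0.7|sed -n '1p;4p'
```

```text
top neck n 758 zmed 61.3 rect ((578.4734497070312, -70.92854309082031), (69.41213989257812, 51.01057815551758), 3.3809428215026855)
[(544.6, 594.1, 569.3), (543.7, 593.7, 568.7), (543.3, 593.0, 568.2), (-97.3, -47.4, -72.4), (-97.3, -47.3, -72.3), (-95.6, -47.3, -71.4)]
top foot n 780 zmed 31.3 rect ((569.8737182617188, -71.73442077636719), (79.71123504638672, 80.05139923095703), 89.9610366821289)
[(530.3, 608.2, 569.3), (530.3, 609.9, 570.1), (529.9, 609.8, 569.8), (-111.3, -33.8, -72.6), (-111.4, -32.2, -71.8), (-111.4, -31.9, -71.6)]
top angle n 423 zmed 69.1 rect ((569.6908569335938, -71.87664794921875), (101.34671783447266, 99.70260620117188), 0.5061119794845581)
[(518.7, 620.1, 569.4), (-122.2, -21.7, -71.9)]
side neck n 615 zmed 60.9 rect ((564.7985229492188, -70.23745727539062), (89.93942260742188, 95.62422943115234), 2.5346901416778564)
[(543.6, 593.5, 568.6), (542.0, 594.1, 568.0), (542.1, 592.5, 567.3), (-99.2, -47.8, -73.5), (-100.6, -49.1, -74.9), (-99.5, -48.3, -73.9)]
side foot n 452 zmed 31.1 rect ((565.2263793945312, -70.52681732177734), (92.47710418701172, 91.68804931640625), 1.4173575639724731)
[(529.6, 608.9, 569.3), (528.8, 610.2, 569.5), (528.5, 545.3, 536.9), (-114.7, -37.0, -75.8), (-113.9, -95.8, -104.9), (-113.3, -96.3, -104.8)]
side angle n 381 zmed 68.3 rect ((569.1629638671875, -73.8331527709961), (101.4856948852539, 102.27005767822266), 1.1797884702682495)
[(517.8, 620.7, 569.2), (-125.4, -22.0, -73.7)]
clock 17.6833 pos [ 554.6 -308.5  120. ] jawyaw 0.71 xaxis [ 5.e-04 -3.e-04 -1.e+00] j [-0.51  0.36 -0.02  1.19  0.    1.05] w 0.0854844004849598 F [ 0.4 -0.2 -0.5]
yaw 0.7 d [101.    0.    0.3] rv [ 0.01  0.01 -0.03]
```

Emit:
apply_moves:
  deltas:
    - [[20,0,0,0,0,0],[45,0,0,0,0,0],[65,0,0,0,0,0],[80,0,0,0,0,0],[89,0,0,0,0,0],[95,0,0,0,0,0],[99,0,0,0,0,0],[101,0,0,0,0,0],[101,0,0,0,0,0],[101,0,0,0,0,0]]

```text
clock: 18.52
tcp_pos: [0.5548, -0.3093, 0.0195]
eef_rot: [0.503, 0.497, 0.502, -0.497]
force: [-0.1, -0.2, 1.0]
width: 0.0857
```

Run:
```python
from h import *
p,d=cams.read_camera("side"); cv2.imwrite("pics/side7.png",cv2.resize(p[300:420,400:560,::-1],None,fx=4,fy=4))
```

```text
(no output)
```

View pics/side7.png

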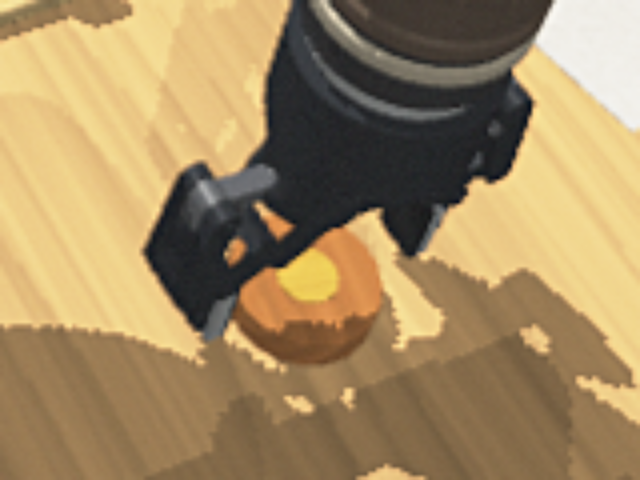

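Run:
```python
from h import *
for z in(0,.005,.01,.015): print(z,proj("side",[[.512,-.32,z],[.512,-.298,z]]).round(1), (ray("side",[[452,384.5]],z)*1000).round(0))
```

```text
0 [[453.6 388.8]
 [446.3 376.9]] [[ 513. -313.    0.]]
0.005 [[454.2 387.3]
 [446.9 375.3]] [[ 511. -315.    5.]]
0.01 [[454.8 385.7]
 [447.4 373.8]] [[ 509. -317.   10.]]
0.015 [[455.4 384.2]
 [448.  372.2]] [[ 507. -319.   15.]]
```

Emit:
apply_moves:
  deltas:
    - [[2,0,0,0,0,0],[4,0,0,0,0,0],[4.5,0,0,0,0,0],[4.5,0,0,0,0,0]]

```text
clock: 18.9
tcp_pos: [0.5542, -0.3089, 0.0139]
eef_rot: [0.503, 0.497, 0.503, -0.497]
force: [-0.0, -0.1, 0.2]
width: 0.0856
```

Emit:
apply_moves:
  deltas:
    - [[0,0,0,0,0,0],[0,0,0,0,0,0],[0,0,0,0,0,0],[0,0,0,0,0,0],[0,0,0,0,0,0],[0,0,0,0,0,0],[0,0,0,0,0,0],[0,0,0,0,0,0]]
  jaw: 1

```text
clock: 19.57
tcp_pos: [0.5547, -0.3092, 0.0146]
eef_rot: [0.503, 0.497, 0.503, -0.497]
force: [-0.1, 0.2, 5.1]
width: 0.0578
```

```bash
python3 plan.py 554.7 -308.8 19 0.7|sed -n '1p;4p'
```

```text
clock 19.5667 pos [ 554.7 -309.2   14.6] jawyaw 0.66 xaxis [ 8.e-04 -5.e-04 -1.e+00] j [-0.51  0.42 -0.18  0.97 -0.    1.05] w 0.057786982301181525 F [-0.1  0.2  5.1]
yaw 0.7 d [-4.4  0.1 -0.4] rv [-0.04  0.03 -0.05]
```

Emit:
apply_moves:
  deltas:
    - [[-6,0,0,0,0,0],[-20,0,0,0,0,0],[-45,0,0,0,0,0],[-75,0,0,0,0,0],[-105,0,0,0,0,0],[-128,0,0,0,0,0],[-140,0,0,0,0,0],[-145,0,0,0,0,0],[-145,0,0,0,0,0],[-145,0,0,0,0,0]]

```text
clock: 20.4
tcp_pos: [0.5539, -0.3088, 0.1581]
eef_rot: [0.502, 0.497, 0.503, -0.497]
force: [-0.1, 0.1, -0.3]
width: 0.0573
```

```bash
python3 plan.py 570.3 -72.4 160 0.7|sed -n '1p;4p'
```

```text
clock 20.4 pos [ 553.9 -308.8  158.1] jawyaw 0.66 xaxis [-1.3e-03  7.0e-04 -1.0e+00] j [-0.51  0.35  0.04  1.27  0.    1.05] w 0.057261321267375584 F [-0.1  0.1 -0.3]
yaw 0.7 d [  -1.8   19.1 -236.2] rv [-0.04 -0.04  0.07]
```

Emit:
apply_moves:
  deltas:
    - [[0,1,-10,0,0,0],[0,3,-36,0,0,0],[0,6,-74,0,0,0],[0,9,-113,0,0,0],[0,12,-152,0,0,0],[0,15,-187,0,0,0],[0,17,-215,0,0,0],[0,18.3,-232,0,0,0],[0,18.5,-236.5,0,0,0],[0,18.5,-236.5,0,0,0]]

```text
clock: 21.23
tcp_pos: [0.5694, -0.0705, 0.158]
eef_rot: [0.503, 0.496, 0.504, -0.497]
force: [-0.6, 0.0, -1.3]
width: 0.0579
```

Emit:
apply_moves:
  deltas:
    - [[0,0,0,0,0,0],[0,0,0,0,0,0],[0,0,0,0,0,0],[0,0,0,0,0,0],[0,0,0,0,0,0],[0,0,0,0,0,0],[0,0,0,0,0,0],[0,0,0,0,0,0],[0,0,0,0,0,0]]

```text
clock: 21.98
tcp_pos: [0.5701, -0.0724, 0.1591]
eef_rot: [0.503, 0.497, 0.503, -0.497]
force: [-0.1, 0.1, -1.0]
width: 0.0575
```

```bash
python3 plan.py 570.3 -72.4 160 0.7|sed -n '1p;4p'
python3 - <<'E'
from h import *
p,d=cams.read_camera("side"); np.savez("side8.npz",p=p,d=d);cv2.imwrite("pics/side8.png",cv2.resize(p[150:310,350:490,::-1],None,fx=4,fy=3.7))
E
```

```text
clock 21.9833 pos [570.1 -72.4 159.1] jawyaw 0.65 xaxis [ 0. -0. -1.] j [-0.13  0.23 -0.11  1.23 -0.    1.43] w 0.05747756764195816 F [-0.1  0.1 -1. ]
yaw 0.7 d [-0.9  0.2 -0. ] rv [-0.05  0.   -0.  ]
```

View pics/side8.png

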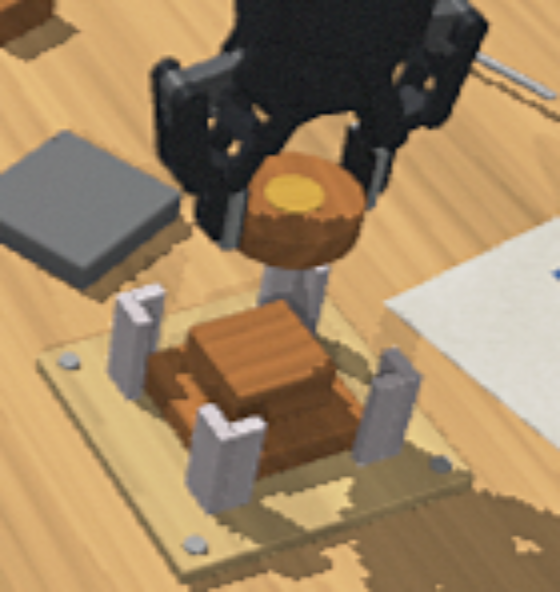

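Run:
```python
from h import *
z=np.load("side8.npz");p=z['p'];d=z['d'];W=pts("side",d)*1000
def brass(p,roi):
    h=cv2.cvtColor(p,cv2.COLOR_RGB2HSV); a,b,c,e=roi
    m=np.zeros(d.shape,np.uint8); m[b:e,a:c]=((h[...,0]>17)&(h[...,0]<32)&(h[...,1]>140))[b:e,a:c]
    m=cv2.morphologyEx(m,cv2.MORPH_OPEN,np.ones((3,3)));v,u=np.nonzero(m);return u,v
u,v=brass(p,(405,185,445,212)); print(len(u),(u.min(),u.max(),v.min(),v.max()),W[v,u].mean(0).round(1),np.median(W[v,u,2]))
print(ray("side",[[(u.min()+u.max())/2,(v.min()+v.max())/2],[u.mean(),v.mean()]],.1615)*1000)
z0=np.load("side0.npz")
u,v=brass(z0['p'],(455,350,500,395)); print(len(u),(u.min(),u.max(),v.min(),v.max()));print(ray("side",[[(u.min()+u.max())/2,(v.min()+v.max())/2],[u.mean(),v.mean()]],.018)*1000)
```

```text
126 (np.int64(416), np.int64(430), np.int64(197), np.int64(207)) [569.1 -73.9 162.8] 162.66453784193607
[[569.77239181 -72.54559033 161.5       ]
 [569.8654728  -72.80681324 161.5       ]]
170 (np.int64(469), np.int64(483), np.int64(362), np.int64(375))
[[ 554.71502117 -310.06088873   18.        ]
 [ 555.27197    -309.99799767   18.        ]]
```

Brass centre is at about (569.5,-73.5) in the side frame, within 1 mm of the neck's middle. Lowering.

Emit:
apply_moves:
  deltas:
    - [[12,0,0,0,0,0],[30,0,0,0,0,0],[48,0,0,0,0,0],[62,0,0,0,0,0],[70,0,0,0,0,0],[75,0,0,0,0,0],[78,0,0,0,0,0],[79,0,0,0,0,0],[79,0,0,0,0,0],[79,0,0,0,0,0]]

```text
clock: 22.87
tcp_pos: [0.5706, -0.0724, 0.081]
eef_rot: [0.503, 0.497, 0.502, -0.497]
force: [0.8, 0.2, -1.2]
width: 0.0574
```

Emit:
apply_moves:
  deltas:
    - [[1,0,0,0,0,0],[2,0,0,0,0,0],[2,0,0,0,0,0],[2,0,0,0,0,0],[2,0,0,0,0,0]]

```text
clock: 23.28
tcp_pos: [0.5701, -0.0723, 0.0782]
eef_rot: [0.503, 0.497, 0.503, -0.497]
force: [0.3, -0.3, -0.6]
width: 0.0579
```

Emit:
apply_moves:
  deltas:
    - [[0.5,0,0,0,0,0],[1,0,0,0,0,0],[1.4,0,0,0,0,0],[1.4,0,0,0,0,0]]

```text
clock: 23.62
tcp_pos: [0.5701, -0.0723, 0.0767]
eef_rot: [0.503, 0.497, 0.503, -0.497]
force: [-0.3, 0.1, -1.0]
width: 0.0576
```

Emit:
apply_moves:
  deltas:
    - [[0.5,0,0,0,0,0],[0.5,0,0,0,0,0],[0.5,0,0,0,0,0]]

```text
clock: 23.87
tcp_pos: [0.5701, -0.0723, 0.0766]
eef_rot: [0.503, 0.497, 0.503, -0.497]
force: [-1.9, 0.0, 4.4]
width: 0.0576
```

Contact (+5 N). Release, retreat straight up, move aside and inspect.

Emit:
apply_moves:
  deltas:
    - [[0,0,0,0,0,0],[0,0,0,0,0,0],[0,0,0,0,0,0],[0,0,0,0,0,0],[0,0,0,0,0,0],[0,0,0,0,0,0],[0,0,0,0,0,0],[0,0,0,0,0,0]]
  jaw: 0

```text
clock: 24.53
tcp_pos: [0.5701, -0.0723, 0.0762]
eef_rot: [0.503, 0.497, 0.503, -0.497]
force: [-0.3, -0.1, -0.0]
width: 0.0856
```

Emit:
apply_moves:
  deltas:
    - [[-8,0,0,0,0,0],[-25,0,0,0,0,0],[-55,0,0,0,0,0],[-80,0,0,0,0,0],[-100,0,0,0,0,0],[-110,0,0,0,0,0],[-110,0,0,0,0,0]]

```text
clock: 25.12
tcp_pos: [0.5714, -0.0725, 0.1893]
eef_rot: [0.504, 0.498, 0.502, -0.496]
force: [0.3, -0.2, -0.6]
width: 0.0852
```

Emit:
apply_moves:
  deltas:
    - [[0,0,12,0,0,0],[0,-2,40,0,0,0],[0,-5,78,0,0,0],[0,-8,118,0,0,0],[0,-11,156,0,0,0],[0,-14,190,0,0,0],[0,-16,217,0,0,0],[0,-18,233,0,0,0],[0,-18.5,237,0,0,0],[0,-18.5,237,0,0,0]]

```text
clock: 25.95
tcp_pos: [0.5535, -0.3104, 0.1846]
eef_rot: [0.502, 0.497, 0.503, -0.498]
force: [0.9, -0.3, -0.3]
width: 0.0856
```

```bash
python3 meas.py 9; python3 -c "
import cv2,numpy as np
cv2.imwrite('pics/f9.png',cv2.resize(np.hstack([cv2.imread('pics/top9.png'),cv2.imread('pics/side9.png')]),(800,308)))"
```

```text
top disc n 891 zmed 79.5 rect ((568.5608520507812, -71.79301452636719), (57.993560791015625, 59.38638687133789), 46.155235290527344)
[(540.2, 596.9, 568.5), (539.7, 599.3, 569.5), (540.3, 596.3, 568.3), (-101.1, -43.6, -72.3), (-101.4, -42.4, -71.9), (-99.5, -43.8, -71.7)]
top foot n 668 zmed 31.3 rect ((570.1985473632812, -71.87100219726562), (82.21997833251953, 79.60186004638672), 0.35608410835266113)
[(529.2, 545.3, 537.2), (529.1, 544.6, 536.9), (529.6, 544.7, 537.1), (-111.2, -33.8, -72.5), (-111.3, -32.2, -71.7), (-111.6, -32.0, -71.8)]
top angle n 418 zmed 69.0 rect ((569.5780639648438, -71.92840576171875), (101.38185119628906, 99.91402435302734), 0.4128132164478302)
[(518.6, 620.0, 569.3), (-122.2, -21.7, -71.9)]
side disc n 697 zmed 79.1 rect ((568.408935546875, -74.16287994384766), (58.1017951965332, 58.92667770385742), 69.55977630615234)
[(539.4, 596.4, 567.9), (538.2, 597.5, 567.8), (540.7, 598.8, 569.7), (-102.1, -45.1, -73.6), (-104.7, -43.8, -74.2), (-103.0, -45.7, -74.3)]
side neck n 107 zmed 61.7 rect ((565.3729248046875, -70.94200134277344), (92.18961334228516, 92.64532470703125), 0.7506573796272278)
[(540.2, 545.9, 543.0), (539.7, 541.7, 540.7), (539.5, 543.2, 541.4), (-102.6, -94.7, -98.7), (-102.7, -100.7, -101.7), (-101.7, -98.2, -99.9)]
side foot n 437 zmed 30.9 rect ((563.5316162109375, -71.01824951171875), (88.22807312011719, 92.77792358398438), 87.69246673583984)
[(529.1, 608.2, 568.7), (529.0, 609.6, 569.3), (528.3, 545.4, 536.8), (-115.0, -36.2, -75.6), (-113.0, -96.6, -104.8), (-113.9, -96.4, -105.2)]
side angle n 376 zmed 68.2 rect ((569.7859497070312, -73.63668823242188), (102.13150024414062, 101.75868225097656), 1.0420057773590088)
[(518.2, 621.7, 569.9), (-125.2, -22.9, -74.1)]
```

View pics/f9.png

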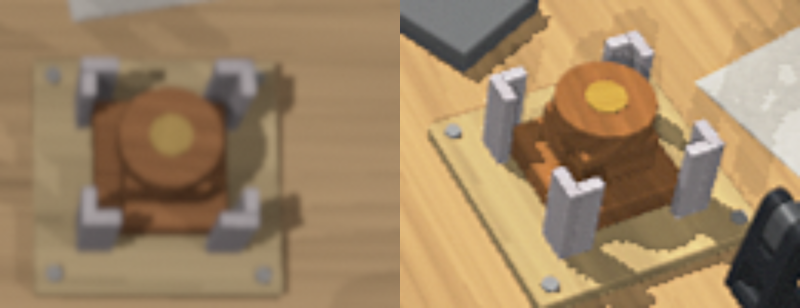

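The stack stands: the disc lies flat on the neck (top image about (172,135), side about (605,95)). Its top measures about 79.5 mm against 80 expected, and it is centred on the jig within about 1 mm. The gripper is clear.

Emit:
apply_moves:
  deltas:
    - [[0,0,0,0,0,0],[0,0,0,0,0,0],[0,0,0,0,0,0],[0,0,0,0,0,0]]

```text
clock: 26.38
tcp_pos: [0.5546, -0.3087, 0.1865]
eef_rot: [0.503, 0.497, 0.503, -0.497]
force: [-0.5, 0.1, 0.0]
width: 0.0857
```

```bash
python3 -c "
from cell import workorder; print(workorder.sign_off())"
```

```text
the job is handed in; nothing more can be done
None
```

The candle holder is stacked in the jig and the job is handed in at about 26.4 s: the neck is on the foot, and the disc is on the neck. My first placing of the neck was about 1.5 mm off in x and y. I regrasped it and set it again before I picked up the disc.

**Last checks, both cameras:**
- **Foot:** flat, with its top at about 31 mm (32 expected), and centred in the pocket.
- **Neck:** checked before the disc went on. It was within about 0.5 mm of the middle in y and 1 mm in x, and square to the jig as far as the views show. I did not get a clean yaw reading after the regrasp; before it, the reading was within about 1° of the jig.
- **Disc:** flat, with its top at about 79.5 mm (80 expected), and centred within about 1 mm.
- **Robot:** gripper open and clear of the stack. The largest contact force I read was about 7 N.

**Disagreements:** the two cameras differ by about 2 mm in absolute y, within their stated calibration. I therefore compared parts with the jig within each view. Some of the automatic rectangle fits were thrown off by stray points, so I relied on the edge measurements instead.

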